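Index the lens turret and present the slide label up

TASK

First turn the lens turret by its black bar knob one click counter-clockwise (seen from above), so that the red-ringed lens clicks home at the yellow pointer and not past it, and let the knob go. Then take the glass slide that lies label up by its frosted end (the end with the small corner notch) and hold it level, label up, over the red-ringed lens without touching it: target circle centred above the lens, about 20 mm of air under the glass, frosted end pointing straight out from the turret along the yellow pointer. Finish while still holding it there motionless, with the face-down slide, jar, tape roll and white box left where they are.

Things in the scene. Friction and masses are not known exactly. Their poses are not given: they have to be found in the camera images.
- turret_base: fixed round dark steel foot of the lens turret, 152 mm across, 14 mm high; origin at the centre of its underside on the worktop, on the turret's spindle axis. A yellow pointer sticks out of its rim along the foot's own -x axis, to 101 mm from the spindle: it marks the working position.
- stage (a point): point of the fixed foot at the middle of the lens top in the working position, 50 mm from the spindle axis toward the yellow pointer, 55 mm above the worktop (its axes are those of the foot: -x points outward over the pointer). Whatever lens stands there has its flat top at this height.
- turret (a joint): angle of the turret disc (136 mm across), rad, growing counter-clockwise from above. Spring clicks at 0 (blue-ringed lens at the pointer: start), 1.047 (red), 2.094 (yellow). A click resists with up to 0.13 N m, from half-way it pulls on into the next; it rests within 0.03 of a click. Lenses: 30 mm thick upright barrels 50 mm from the spindle, tops 55 mm above the worktop.
- knob (a point): grip point of the turret's knob, on the spindle axis, 91 mm above the worktop: a black bar 34 mm long (its x axis), 12 mm thick (its y axis: pinch along y), from 70 to 102 mm above the worktop. It turns with the turret.
- frosted_end (a point): middle (half-way up) of the opaque white frosted part of the slide lying label up: grip here across the 30 mm width. Slide 90 x 30 x 6 mm, about 45 g; this point is 19 mm from its frosted end. Axes: x along the slide toward that end, y across, z out of the label face. The label (orange patch, black bars) is on one face; a face-down slide shows plain white there.
- notch (a point): middle of the 8 x 8 mm square notch cut out of one corner at the frosted end of that slide. With label up and the frosted end pointing away from you the notch is at the right; seen on a face-down slide it is at the left.
- target (a point): centre of the etched 18 mm circle on the clear part of that slide, half-way up, 51 mm from point frosted_end. At the start the slide lies level along its stand, underside 50 mm above the worktop. The fixed stand's top is 50 mm long but only 18 mm wide, so the slide overhangs it on both sides; the stand's foot is 66 x 56 x 10 mm.
- other_slide (a point): centre of the other slide, same size, lying face down on a like stand; to be left alone.
- jar: small jar of nuts with black lid, 54 x 52 x 62 mm, origin at the centre of its underside; to be left alone.
- tape: roll of masking tape lying flat, 104 x 102 x 25 mm, origin at the centre of its underside; to be left alone.
- box: small white box, 34 x 66 x 20 mm, origin at the centre of its underside; to be left alone.

How it is judged:
On the way, in this order (a step that is already met when the one before it is completed fails the run):
1. the turret rests in its next click, the red-ringed lens at the pointer, and the knob is let go (value of joint turret between 0.967 and 1.127 rad and contact force between the fingers and turret_base below 0.1 N), for 0.3 s.
2. the label-up slide is lifted off its stand (height (world z) of each of frosted_end, target above 0.063 m and contact force between the fingers and slide_up above 0.5 N), for 0.2 s.
At the end, for the whole second after the job is handed in: turret within 0.08 rad of click 1.047; label-up slide held still by its frosted end (22 mm), label up, level within 0.15 rad, target within 9 mm of the lens axis, 8-35 mm of air, frosted end outward within 0.25 rad, clear of the turret; other slide moved under 12 mm, jar, tape, box under 20 mm (value of joint turret between 0.967 and 1.127 rad and horizontal distance between target and stage below 0.009 m and height (world z) of target between 0.066 and 0.093 m and angle between frosted_end's own z axis and vertical below 0.15 rad and angle between the x axis of frosted_end and the x axis of stage, either way round below 0.25 rad and x of frosted_end in the frame of stage below -0.03 m and distance between the grasp point and frosted_end below 0.022 m and contact force between the fingers and slide_up above 0.5 N and contact force between slide_up and turret_base below 0.1 N and linear speed of slide_up below 0.02 m/s and distance of other_slide from where it was at the start of the episode below 0.012 m and distance of each of jar, tape, box from where it was at the start of the episode below 0.02 m); the arm keeps its last pose, push and grip.
It fails at once if the turret is turned past the red-ringed lens's click (value of joint turret above 1.4 rad).
It fails at once if the glass slide strikes the turret (contact force between slide_up and turret_base above 1 N).
It fails at once if the label-up slide is dropped (height (world z) of frosted_end below 0.035 m).
It fails at once if the face-down slide is disturbed (distance of other_slide from where it was at the start of the episode above 0.012 m).
It fails at once if the jar, tape or box is knocked away (distance of any of jar, tape, box from where it was at the start of the episode above 0.02 m).
It also fails if it takes over 58 s, if anything falls off the work surface, if the arm or the gripper's body presses on something with over 40 N, if the wrist force passes 120 N, or if a joint passes its speed limit or range.

ROBOT

A 7-joint arm with a two-finger parallel gripper is mounted at the origin on a cart in front of the work surface, level with it; the furniture and walls round the work are solid. World frame = base frame: x ahead of the robot, y to its left, z up, the work surface at z = 0. Lengths are in m, angles in rad, forces in N, time in s.
With the tool pointing down it reaches from about 0.35 to 0.9 m from the base axis. Payload 8.1 kg.
Tool frame: the origin (TCP) lies midway between the tips of the shut fingers; the grasp point (between the pads) lies behind it (arm.tcp_to_grasp is the z of the grasp point in the tool frame, in m); z points along the fingers, y is the line along which they close (so a half turn about z gives the same grasp; the last joint's range is limited). The gripper opens to 92 mm and grips with 3 to 60 N. Pads are 19 mm wide; open, the fingers measure 130 mm over their backs; the gripper's body (75 mm by 190 mm) begins 47 mm behind the grasp point.
Start: joints at [1.017, 0.434, 0.025, 1.573, -0.012, 1.134, -0.075], TCP at [0.272, -0.563, 0.227] pointing down, gripper open.
Joint ranges: [-2.62, 2.62], [-0.44, 2.09], [-1.27, 1.32], [0.08, 2.57], [-1.32, 4.46], [0.12, 2], [-2.74, 2.74]. Speed limits (rad/s): [2.22, 2.22, 3.01, 3.01, 3.14, 3.14, 3.14].

INTERFACE

Orientations are given as a rotation vector (axis times angle).
In Python, from cell import readout, vision, arm gives the robot as it stands.
- The arm moves only by the tool carry_out, never from a script. Its argument "increments" is one flat list of numbers, 6 for each row, row after row: the shift along the world's x, y, z in mm, then the turn, a rotation vector about the world's x, y, z in rad. In form: [tx, ty, tz, wx, wy, wz, tx, ty, tz, wx, wy, wz, ...]. A call has 1 to 20 rows; each row shifts and turns the commanded pose from where the row before left it; what a row does not reach is not made up. A row lasts 1/8 s, in which the tool goes at most 62.5 mm and 10.7 degrees, less where a joint would pass 70% of its speed; a pose out of reach is approached as far as the arm can. A call with a gripper value outside its range is refused whole. "grip" is the closure, from 0 (fully open) to 1 (shut), set as the call begins (left out, the last holds). The fingers move at their own pace and stop on an object; "newtons" is the grip in N (left out, the last holds). Time passes only in rows, so rows that do not move let the fingers close. It gives the time, the measured TCP pose, the force, the opening and the grip force at its end, in the units of the state.
- readout.observe(): the state, without advancing time (a new reading comes with each control period).
- vision.get_image(name): name is "side" or "top" or "wrist"; returns the picture (480x640x3 uint8, red, green, blue); there is no depth.
- vision.calibration(name): a dict with "fov_y" (degrees; the focal length in pixels is half the picture's height over the tangent of half this angle, whatever the lens; pixels are square), "cx", "cy" (the principal point, pixels), "pose" (4x4, takes a point from camera to world coordinates). Camera axes: x right, y up, looking along -z (the intrinsics and any distortion apply to the point x, -y, -z); pixel columns grow to the right and rows downward; lengths in m; the calibration is good to about 2 mm. A picture is of the moment at which its call begins: read the wrist's pose just before it. calibration takes no time and is no camera call; for the wrist camera it gives the pose at the moment of the call.
- arm.sign_off(): hands the job in; it is judged then, once.
The state is a dict: "clock": time; "joints": joint angles; "dq": joint speeds; "joint_efforts": joint torques, N m; "position": TCP position; "ee_rot": TCP orientation; "force": force on the tool from outside, world axes, zero at the start; "ft_torque": the same for the moment, N m; "width": opening from 0.0 (shut) to 1.0 (fully open); "gripper_force": force on a finger pad.
Only numpy, scipy, OpenCV 4.12 (cv2) and the standard library are available. Lean on these libraries where they do the work, as an engineer would, in place of code of your own. Each camera call takes 0.05 s, during which the arm holds its last target. There are 200 camera calls.

## Working session

There is one attempt and no reset: what is moved stays moved. The work goes in short steps, Python scripts to look and compute and a tool call to move; the robot and the scene stay as the last step left them, time stands still between calls to the robot, and variables do not carry over. Pictures are saved under pics/ and viewed, at most 10 in all, crops included, and the job is handed in when it is done.

Besides the shell and the picture viewer there is one more tool, called after "Call:" by a JSON object that holds its "fn" and its "kwargs", one argument or row to a line. carry_out: Moves the arm, as the interface text tells. Its arguments: {"type":"object","properties":{"increments":{"type":"array","items":{"type":"number"}},"grip":{"type":"number"},"newtons":{"type":"number"}},"required":["increments"]}

```bash
mkdir -p pics
cat > h.py <<'E'
import numpy as np, cv2
from cell import readout, vision, arm
from scipy.spatial.transform import Rotation as R
def cal(n):
    c=vision.calibration(n); f=240/np.tan(np.radians(c["fov_y"])/2); return c,f,np.array(c["pose"])
def ray(n,u,v,z,C=None):
    c,f,P=C or cal(n)
    d=P[:3,:3]@np.array([(u-c["cx"])/f,-(v-c["cy"])/f,-1]); o=P[:3,3]
    return o+d*(z-o[2])/d[2]
def proj(n,p,C=None):
    c,f,P=C or cal(n); q=P[:3,:3].T@(np.array(p)-P[:3,3])
    return c["cx"]+f*q[0]/-q[2], c["cy"]-f*q[1]/-q[2]
def save(n,name):
    im=vision.get_image(n); cv2.imwrite("pics/"+name,cv2.cvtColor(np.asarray(im),cv2.COLOR_RGB2BGR)); return im
E
python3 - <<'E'
from h import *
for n in("top","side"):
    save(n,n+"0.png"); print(vision.calibration(n))
print(vision.calibration("wrist")); print(readout.observe()); print(arm.tcp_to_grasp)
E
```

```text
{'fov_y': 52.14217050471349, 'cx': 322.7034806063991, 'cy': 235.80617923920892, 'pose': array([[ 1.42253994e-03,  9.97691138e-01, -6.78997015e-02,
         4.72177951e-01],
       [-9.99917295e-01,  5.51243763e-04, -1.28491179e-02,
        -2.14772402e-01],
       [-1.27820218e-02,  6.79123643e-02,  9.97609408e-01,
         1.03405562e+00],
       [ 0.00000000e+00,  0.00000000e+00,  0.00000000e+00,
         1.00000000e+00]])}
{'fov_y': 52.43252365129758, 'cx': 316.53228667626695, 'cy': 237.26378376272444, 'pose': array([[-0.90971679,  0.25291306, -0.329318  ,  0.26110644],
       [-0.41468859, -0.51291937,  0.75162963,  0.45329426],
       [ 0.02118337,  0.82033451,  0.57149152,  0.56555039],
       [ 0.        ,  0.        ,  0.        ,  1.        ]])}
{'fov_y': 69.60447536990401, 'cx': 318.8821166168355, 'cy': 238.45517802743944, 'pose': array([[ 0.43619584,  0.8693149 ,  0.23243234,  0.33281998],
       [-0.89985081,  0.42176817,  0.11126602, -0.53221032],
       [-0.00130736, -0.25768821,  0.96622724,  0.38386565],
       [ 0.        ,  0.        ,  0.        ,  1.        ]])}
{'clock': 0.1, 'joints': array([ 1.01736493,  0.43515209,  0.02500241,  1.57400145, -0.01160434,
        1.13398487, -0.07513514]), 'dq': array([ 0.00010821, -0.00114038,  0.00105195, -0.00223025, -0.0010969 ,
        0.00010673,  0.00065462]), 'joint_efforts': array([ 4.38366507e-03, -6.69123101e+01,  9.88508575e-01, -3.15143967e+01,
       -6.04878366e-02,  3.74040124e-02,  9.23863490e-05]), 'position': array([ 0.27206353, -0.56217665,  0.22602634]), 'ee_rot': array([-3.06086606e+00, -7.01682626e-01,  6.97230508e-04]), 'force': array([ 0.10803057,  0.47561731, -0.52424394]), 'ft_torque': array([ 0.02777701, -0.0133902 ,  0.01554546]), 'gripper_force': 0.0, 'width': 1.0015293207834775}
-0.0188
```

View pics/top0.png

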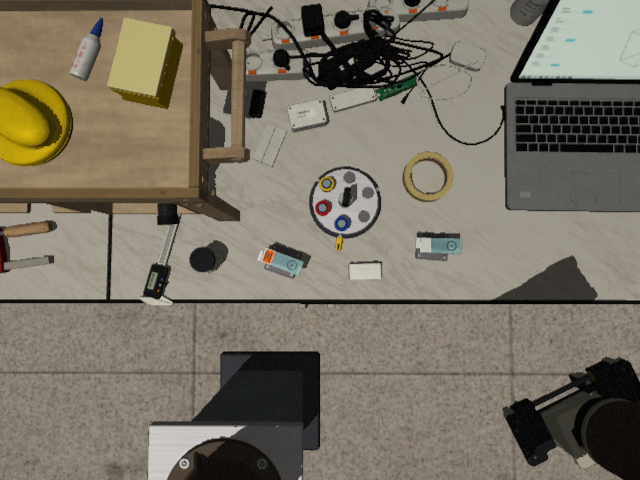

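View pics/side0.png

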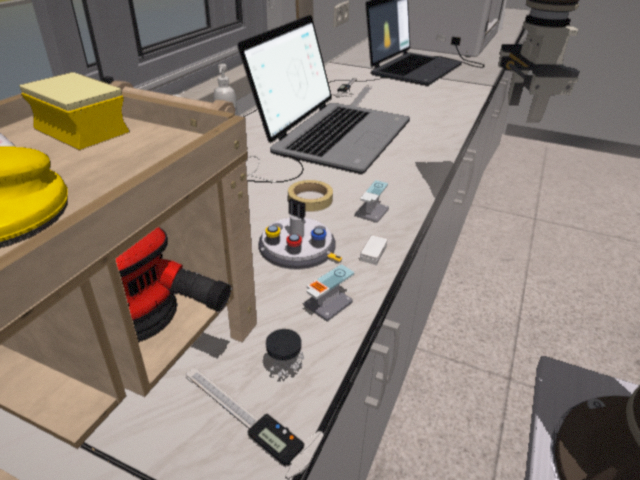

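The top view shows the turret at (345,202) with its pointer at (339,242). The label-up slide is at (281,261) and the face-down one at (438,244). I'll enlarge both.

Run:
```python
from h import *
a=cv2.imread("pics/top0.png")
cv2.imwrite("pics/c1.png",cv2.resize(a[160:285,245:395],None,fx=5,fy=4.8*5/4.8/1.05,interpolation=cv2.INTER_CUBIC)[:600])
for p in [(345,202)]: print(ray("top",*p,0.102),ray("top",*p,.04))
print(ray("top",281,261,.056), ray("top",438,244,.056), ray("top",203,259,.06),ray("top",365,270,.02),ray("top",240,220,.2))
```

```text
[ 0.60044409 -0.24532148  0.102     ] [ 0.6089763 -0.2473536  0.04     ]
[ 0.48835155 -0.11908886  0.056     ] [ 0.52252682 -0.43170411  0.056     ] [0.49207327 0.03597365 0.06      ] [ 0.47063685 -0.2889574   0.02      ] [ 0.55598799 -0.06240355  0.2       ]
```

View pics/c1.png

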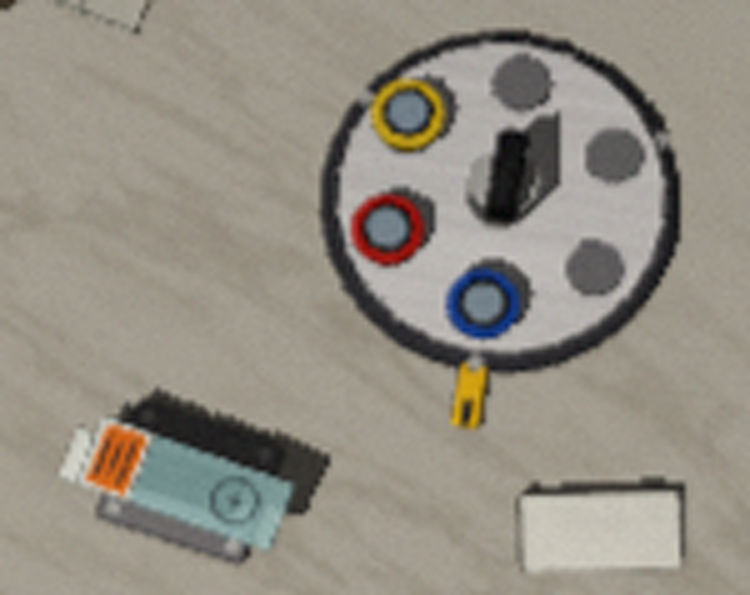

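Run:
```python
from h import *
C=cal("top")
def r(x,y,z): return ray("top",245+x/5,160+y/4.762,z,C)[:2]
Rr,B,Y=r(388,228,.055),r(484,302,.055),r(408,115,.055)
print("lens",Rr,B,Y,[np.linalg.norm(a-b) for a,b in((Rr,B),(Rr,Y))])
# center: spacing 60deg so center = R + (B-R)+(Y-R)
c1=B+Y-Rr; c2=r(500.5,200,.012); print("centre",c1,c2,"knobtop",r(510,175,.102))
tip=r(467,425,.01); print("tip",tip,np.linalg.norm(tip-c2),np.linalg.norm(tip-c1))
for c in(c1,c2):
  print([np.degrees(np.arctan2(*(p-c)[::-1])) for p in(tip,B,Rr)], [np.linalg.norm(p-c) for p in (B,Rr,Y)])
k1,k2=r(517,132,.102),r(500,218,.102);print("knob ang",np.degrees(np.arctan2(*(k1-k2)[::-1])),np.linalg.norm(k1-k2))
T=r(235,500,.056);o=[r(122,458,.056)]
print("target",T,"label c",r(118,460,.056))
e1,e2=r(293,485,.056),r(268,548,.056); f2=r(62,475,.056); n1=r(80,430,.056)
print("clear end mid",(e1+e2)/2,np.linalg.norm(e1-e2),"long edge",np.linalg.norm(f2-e2),np.degrees(np.arctan2(*(f2-e2)[::-1])),n1)
```

```text
lens [ 0.59503606 -0.20187441] [ 0.56370732 -0.24038323] [ 0.64314542 -0.20986576] [np.float64(0.049642918662615276), np.float64(0.048768553014131764)]
centre [ 0.61181668 -0.24837458] [ 0.61283126 -0.24848094] knobtop [ 0.61056248 -0.24916403]
tip [ 0.51376501 -0.23439835] 0.10006219253067682 0.09904273898921595
[np.float64(171.88773805442412), np.float64(170.56882939662515), np.float64(109.84310035667798)] [np.float64(0.048768553014131764), np.float64(0.04943535563195411), np.float64(0.049642918662615276)]
[np.float64(171.909424658747), np.float64(170.63940766813536), np.float64(110.89774805080404)] [np.float64(0.04978689532520963), np.float64(0.049888252223744996), np.float64(0.04909256786040153)]
knob ang -10.681939260349802 0.035443041843746415
target [ 0.48042296 -0.14108586] label c [ 0.49709621 -0.09424976]
clear end mid [ 0.47357206 -0.15926104] 0.028075443545931222 long edge 0.08783099730379904 69.7747008979271 [ 0.50965858 -0.07893105]
```

Call:
{"fn": "carry_out", "kwargs": {
  "increments": [24.3, 22.4, -4.5, 0, 0, -0.0436, 24.3, 22.4, -4.5, 0, 0, -0.0436, 24.3, 22.4, -4.5, 0, 0, -0.0436, 24.3, 22.4, -4.5, 0, 0, -0.0436, 24.3, 22.4, -4.5, 0, 0, -0.0436, 24.3, 22.4, -4.5, 0, 0, -0.0436, 24.3, 22.4, -4.5, 0, 0, -0.0436, 24.3, 22.4, -4.5, 0, 0, -0.0436, 24.3, 22.4, -4.5, 0, 0, -0.0436, 24.3, 22.4, -4.5, 0, 0, -0.0436, 24.3, 22.4, -4.5, 0, 0, -0.0436, 24.3, 22.4, -4.5, 0, 0, -0.0436, 24.3, 22.4, -4.5, 0, 0, -0.0436, 24.3, 22.4, -4.5, 0, 0, -0.0436, 0, 0, 0, 0, 0, 0, 0, 0, 0, 0, 0, 0],
  "grip": 0,
  "newtons": 25
}}

```text
clock: 2.1
position: [0.6118, -0.2495, 0.1633]
ee_rot: [3.131, -0.25, -0.002]
force: [-0.2, 0.4, 1.0]
width: 1.0
gripper_force: 0.0
```

Run:
```python
from h import *
s=readout.observe(); M=R.from_rotvec(s["ee_rot"]).as_matrix()
print(s["clock"],s["position"],s["joints"],M.round(3), np.degrees(np.arctan2(M[1,1],M[0,1])))
save("wrist","w1.png"); print(vision.calibration("wrist")["pose"])
for p in [(.612,-.2485,.102),(.5625,-.2413,.055),(.498,-.0932,.056)]: print(proj("wrist",p))
print(ray("top",240,218,0)); print(proj("side",(.575,-.025,0)),proj("side",(.575,-.025,.3)))
```

```text
2.1 [ 0.61182488 -0.24954322  0.1633282 ] [ 0.26233375  0.54466501  0.06729595  1.55654614 -0.03943508  1.04273071
 -1.39058322] [[ 0.987 -0.159 -0.001]
 [-0.159 -0.987 -0.   ]
 [-0.001  0.001 -1.   ]] -99.14521827954363
[[-1.59290013e-01  9.53702330e-01  2.55104993e-01  6.78406882e-01]
 [-9.87231455e-01 -1.54106060e-01 -4.03159595e-02 -2.60992344e-01]
 [ 8.63800855e-04 -2.58269603e-01  9.66072495e-01  3.21368448e-01]
 [ 0.00000000e+00  0.00000000e+00  0.00000000e+00  1.00000000e+00]]
(np.float64(315.9551256344614), np.float64(251.40334196900187))
(np.float64(317.43207299664755), np.float64(292.20013410971666))
(np.float64(165.71101229012012), np.float64(382.952139421029))
[ 0.58035002 -0.02581168  0.        ]
(np.float64(255.03029519072754), np.float64(323.58883315437356)) (np.float64(242.91414565660284), np.float64(152.51390430704618))
```

View pics/w1.png

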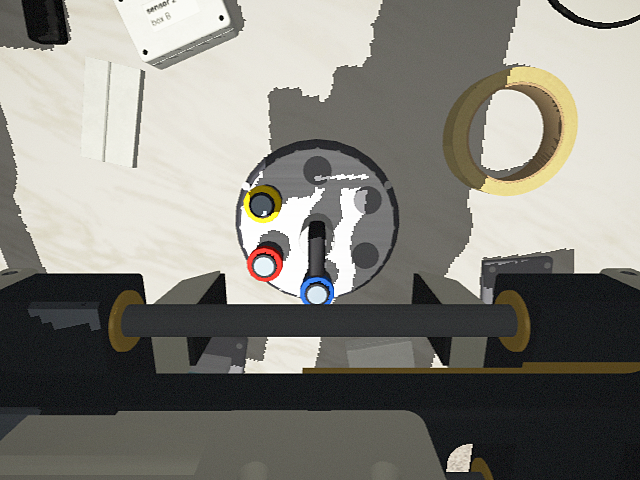

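The wrist view matches the estimates: blue lens predicted at (317,292) and seen at (317,293), with the knob centred at x≈316. Next I descend on the knob and pinch it.

Call:
{"fn": "carry_out", "kwargs": {
  "increments": [0, 1, -15.2, 0, 0, 0, 0, 0, -15.2, 0, 0, 0, 0, 0, -15.2, 0, 0, 0, 0, 0, -15.2, 0, 0, 0, 0, 0, -15.2, 0, 0, 0, 0, 0, -15.2, 0, 0, 0, 0, 0, 0, 0, 0, 0, 0, 0, 0, 0, 0, 0]
}}

```text
clock: 3.15
position: [0.6128, -0.2481, 0.0729]
ee_rot: [3.131, -0.251, 0.001]
force: [0.0, 0.1, 0.3]
width: 1.002
gripper_force: 0.0
```

Call:
{"fn": "carry_out", "kwargs": {
  "increments": [0, 0, 0, 0, 0, 0, 0, 0, 0, 0, 0, 0, 0, 0, 0, 0, 0, 0, 0, 0, 0, 0, 0, 0, 0, 0, 0, 0, 0, 0, 0, 0, 0, 0, 0, 0, 0, 0, 0, 0, 0, 0, 0, 0, 0, 0, 0, 0],
  "grip": 1,
  "newtons": 25
}}

```text
clock: 4.15
position: [0.6125, -0.248, 0.0726]
ee_rot: [3.132, -0.251, 0.0]
force: [-1.5, -0.1, -0.1]
width: 0.177
gripper_force: 0.0
```

Call:
{"fn": "carry_out", "kwargs": {
  "increments": [0, 0, 0, 0, 0, 0, 0, 0, 0, 0, 0, 0, 0, 0, 0, 0, 0, 0, 0, 0, 0, 0, 0, 0]
}}

```text
clock: 4.65
position: [0.6125, -0.2479, 0.0725]
ee_rot: [-3.132, 0.25, 0.0]
force: [0.7, 0.8, -0.2]
width: 0.131
gripper_force: 25.0
```

Gripped: the opening is 12 mm, the same as the bar. Now I turn it +1.047 rad.

Call:
{"fn": "carry_out", "kwargs": {
  "increments": [0, 0, 0, 0, 0, 0.075, 0, 0, 0, 0, 0, 0.075, 0, 0, 0, 0, 0, 0.075, 0, 0, 0, 0, 0, 0.075, 0, 0, 0, 0, 0, 0.075, 0, 0, 0, 0, 0, 0.075, 0, 0, 0, 0, 0, 0.075, 0, 0, 0, 0, 0, 0.075, 0, 0, 0, 0, 0, 0.075, 0, 0, 0, 0, 0, 0.075, 0, 0, 0, 0, 0, 0.075, 0, 0, 0, 0, 0, 0.075, 0, 0, 0, 0, 0, 0.075, 0, 0, 0, 0, 0, 0.072, 0, 0, 0, 0, 0, 0, 0, 0, 0, 0, 0, 0, 0, 0, 0, 0, 0, 0]
}}

```text
clock: 6.78
position: [0.6123, -0.2473, 0.0725]
ee_rot: [-2.837, -1.347, 0.0]
force: [-1.7, 5.0, 3.1]
width: 0.13
gripper_force: 25.0
```

Run:
```python
from h import *
s=readout.observe(); M=R.from_rotvec(s["ee_rot"]).as_matrix()
print(s["clock"],s["position"],s["joints"][-1], np.degrees(np.arctan2(M[1,1],M[0,1])),s["ft_torque"],s["width"])
```

```text
6.775 [ 0.61226265 -0.24733421  0.07253228] -0.524379809436162 -39.19366995043241 [0.79429927 0.45649292 0.02144458] 0.12964714424981605
```

Call:
{"fn": "carry_out", "kwargs": {
  "increments": [0, 0, 0, 0, 0, 0, 0, 0, 0, 0, 0, 0, 0, 0, 0, 0, 0, 0, 0, 0, 0, 0, 0, 0, 0, 0, 0, 0, 0, 0, 0, 0, 0, 0, 0, 0],
  "grip": 0
}}

```text
clock: 7.52
position: [0.6125, -0.248, 0.0725]
ee_rot: [2.837, 1.348, 0.0]
force: [0.5, 0.7, -0.8]
width: 0.73
gripper_force: 0.0
```

Call:
{"fn": "carry_out", "kwargs": {
  "increments": [0, 0, 20, 0, 0, 0, 0, 0, 20, 0, 0, 0, 0, 0, 20, 0, 0, 0, 0, 0, 20, 0, 0, 0, 0, 0, 20, 0, 0, 0, -20, 8, 0, 0, 0, 0.06, -40, 16, 0, 0, 0, 0.06, -40, 16, 0, 0, 0, 0.06, -14, 0, 0, 0, 0, 0.06, 0, 0, 0, 0, 0, 0.06, 0, 0, 0, 0, 0, 0.04, 0, 0, 0, 0, 0, 0, 0, 0, 0, 0, 0, 0]
}}

```text
clock: 9.15
position: [0.4987, -0.2079, 0.1727]
ee_rot: [2.569, 1.808, 0.0]
force: [0.5, -0.0, 0.8]
width: 0.996
gripper_force: 0.0
```

Run:
```python
from h import *
s=readout.observe(); M=R.from_rotvec(s["ee_rot"]).as_matrix()
print(s["clock"],s["position"],s["joints"], np.degrees(np.arctan2(M[1,1],M[0,1])))
a=cv2.cvtColor(save("wrist","w2.png"),cv2.COLOR_RGB2BGR);C=cal("wrist"); np.save("C2.npy",C[2])
b=cv2.cvtColor(save("top","t2.png"),cv2.COLOR_RGB2BGR)
for p in [(.498,-.0932,.056),(.4804,-.1411,.056),(.5625,-.2413,.055)]: print(proj("wrist",p))
cv2.imwrite("pics/m2.png",np.vstack([cv2.resize(a,(720,540))[:540]]))
cv2.imwrite("pics/t2c.png",cv2.resize(b[160:285,245:395],None,fx=4,fy=4,interpolation=cv2.INTER_CUBIC))
```

```text
9.15 [ 0.49872064 -0.20793699  0.17274285] [ 0.55848762  0.37903149 -0.3458139   1.82751454  0.15353698  0.96087451
 -0.19712476] -19.723125171564085
(np.float64(267.7440615262932), np.float64(91.46380972372512))
(np.float64(269.6712669376821), np.float64(162.15630646402906))
(np.float64(406.6973186641599), np.float64(244.4279627218896))
```

View pics/w2.png

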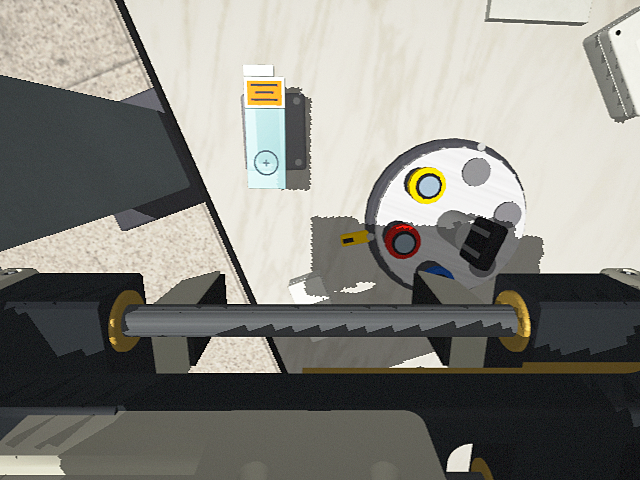

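View pics/t2c.png

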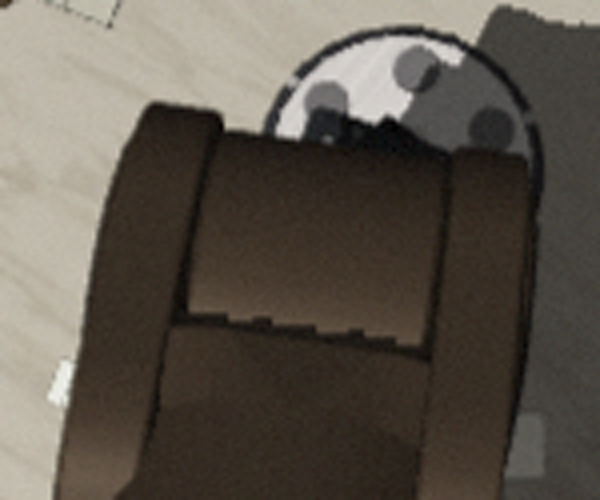

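Red-ringed lens at (403,242) now stands at the pointer (350,239); the slide's target circle is at (266,162) and the label centre at (265,93). I'll cross-check this against the top-camera positions.

Run:
```python
from h import *
c,f,_=cal("wrist");C=(c,f,np.load("C2.npy"))
r=lambda u,v,z: ray("wrist",u,v,z,C)[:2]
T=r(266,162,.056); L=r(264.5,93,.056); E=r(267,188.5,.056); Rd=r(403,242,.055); P=r(343,240,.01)
print(T,L,E,Rd,P)
d=L-E; print(np.degrees(np.arctan2(d[1],d[0])),np.linalg.norm(d)); d/=np.linalg.norm(d); print("F",T+.051*d, "rel", T+.051*d-Rd)
d=P-Rd; print("ptr",np.degrees(np.arctan2(d[1],d[0])))
```

```text
[ 0.47782516 -0.14004623] [ 0.49542641 -0.09337962] [ 0.47090153 -0.15935428] [ 0.56026595 -0.23831722] [ 0.51300106 -0.23255797]
69.6083026066789 0.07038554198021242
F [ 0.49559541 -0.09224227] rel [-0.06467054  0.14607495]
ptr 173.0527254075825
```

Call:
{"fn": "carry_out", "kwargs": {
  "increments": [-0.3, 23, 0, 0, 0, -0.01, -0.3, 23, 0, 0, 0, 0, -0.3, 23, 0, 0, 0, 0, -0.3, 23, 0, 0, 0, 0, -0.5, 23, 0, 0, 0, 0, 0, 0, -20, 0, 0, 0, 0, 0, -20, 0, 0, 0, 0, 0, -20, 0, 0, 0, 0, 0, -20, 0, 0, 0, 0, 0, -20, 0, 0, 0, 0, 0, 0, 0, 0, 0, 0, 0, 0, 0, 0, 0]
}}

```text
clock: 10.75
position: [0.4972, -0.0929, 0.0731]
ee_rot: [2.577, 1.796, 0.001]
force: [-0.5, 0.9, 0.0]
width: 0.997
gripper_force: 0.0
```

Run:
```python
from h import *
s=readout.observe(); print(s["clock"],s["position"],s["joints"],s["force"],s["width"])
b=cv2.cvtColor(save("side","s3.png"),cv2.COLOR_RGB2BGR)
g=s["position"]; print(proj("side",(.497,-.093,.056)),proj("side",g))
cv2.imwrite("pics/s3c.png",cv2.resize(b[180:330,230:430],None,fx=4,fy=4,interpolation=cv2.INTER_CUBIC))
```

```text
10.75 [ 0.49720574 -0.09289216  0.07311044] [ 0.34476628  0.46367972 -0.34999223  2.00805544  0.23805278  0.70794301
 -0.50651365] [-0.50433532  0.89050444  0.01463101] 0.9970009190193726
(np.float64(317.25238932766354), np.float64(286.11986906826826)) (np.float64(317.3442331857995), np.float64(277.8553848144728))
```

View pics/s3c.png

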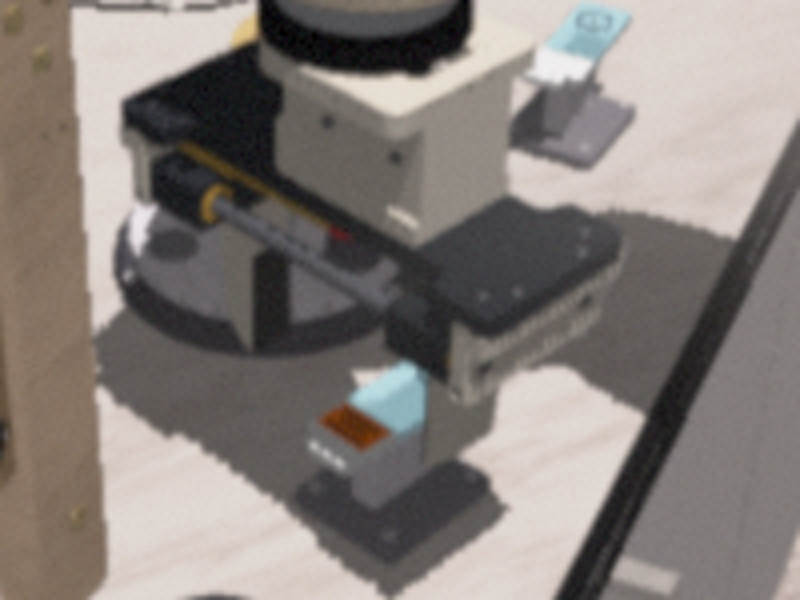

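The label centre is at crop (350,427), against a predicted (349,424), and the fingers straddle the slide. I lower and grip.

Call:
{"fn": "carry_out", "kwargs": {
  "increments": [0, 0, -10, 0, 0, 0, 0, 0, -10, 0, 0, 0, 0, 0, -10, 0, 0, 0, 0, 0, -9, 0, 0, 0, 0, 0, 0, 0, 0, 0, 0, 0, 0, 0, 0, 0]
}}

```text
clock: 11.55
position: [0.4969, -0.0929, 0.0336]
ee_rot: [2.577, 1.796, 0.0]
force: [1.2, 0.8, -0.3]
width: 1.001
gripper_force: 0.0
```

Call:
{"fn": "carry_out", "kwargs": {
  "increments": [0, 0, 0, 0, 0, 0, 0, 0, 0, 0, 0, 0, 0, 0, 0, 0, 0, 0, 0, 0, 0, 0, 0, 0, 0, 0, 0, 0, 0, 0, 0, 0, 0, 0, 0, 0, 0, 0, 0, 0, 0, 0, 0, 0, 0, 0, 0, 0, 0, 0, 0, 0, 0, 0, 0, 0, 0, 0, 0, 0],
  "grip": 1,
  "newtons": 25
}}

```text
clock: 12.8
position: [0.4968, -0.093, 0.0335]
ee_rot: [-2.577, -1.796, -0.0]
force: [0.1, 0.6, -0.9]
width: 0.323
gripper_force: 25.0
```

Call:
{"fn": "carry_out", "kwargs": {
  "increments": [0, 0, 5, 0, 0, 0, 0, 0, 10, 0, 0, 0, 0, 0, 15, 0, 0, 0, 0, 0, 20, 0, 0, 0, 0, 0, 20, 0, 0, 0, 0, 0, 20, 0, 0, 0, 0, 0, 10, 0, 0, 0, 0, 0, 0, 0, 0, 0, 0, 0, 0, 0, 0, 0]
}}

```text
clock: 13.92
position: [0.4964, -0.093, 0.1331]
ee_rot: [-2.577, -1.796, 0.001]
force: [0.0, 0.1, -0.4]
width: 0.323
gripper_force: 25.0
```

Run:
```python
from h import *
s=readout.observe(); print(s["clock"],s["position"],s["joints"],s["force"],s["width"])
C=cal("wrist");np.save("C4.npy",C[2]);save("wrist","w4.png")
z=s["position"][2]+.0195+.003; print(proj("wrist",(.4792,-.1405,z),C),z)
```

```text
13.925 [ 0.49637175 -0.09299929  0.13307119] [ 0.37522653  0.37994856 -0.38080761  1.95109097  0.18536974  0.84482007
 -0.45815036] [ 0.00070215  0.10155514 -0.44129282] 0.3231833319097509
(np.float64(322.5423793818262), np.float64(409.99792280624547)) 0.15557118666684025
```

View pics/w4.png

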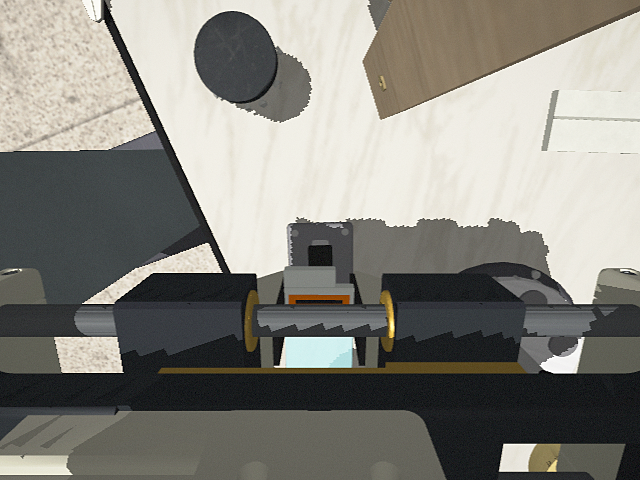

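Call:
{"fn": "carry_out", "kwargs": {
  "increments": [0.9, -8.8, 0, 0, 0, 0.05, 0.9, -8.8, 0, 0, 0, 0.105, 0.9, -8.8, 0, 0, 0, 0.105, 0.9, -8.8, 0, 0, 0, 0.105, 0.9, -8.8, 0, 0, 0, 0.105, 0.9, -8.8, 0, 0, 0, 0.105, 0.9, -8.8, 0, 0, 0, 0.105, 0.9, -8.8, 0, 0, 0, 0.105, 1, -8.8, 0, 0, 0, 0.105, 1, -8.8, 0, 0, 0, 0.105, 1, -8.8, 0, 0, 0, 0.105, 1, -8.8, 0, 0, 0, 0.105, 1, -8.8, 0, 0, 0, 0.105, 1, -8.8, 0, 0, 0, 0.105, 1, -8.8, 0, 0, 0, 0.105, 1, -8.4, 0, 0, 0, 0.105, 0, 0, 0, 0, 0, 0.105, 0, 0, 0, 0, 0, 0.055, 0, 0, 0, 0, 0, 0, 0, 0, 0, 0, 0, 0]
}}

```text
clock: 16.48
position: [0.5118, -0.2333, 0.1331]
ee_rot: [-0.22, -3.133, -0.001]
force: [0.1, -0.1, -0.3]
width: 0.32
gripper_force: 25.0
```

Run:
```python
from h import *
s=readout.observe(); M=R.from_rotvec(s["ee_rot"]).as_matrix()
print(s["clock"],s["position"],s["joints"],s["force"],s["width"], np.degrees(np.arctan2(M[1,1],M[0,1])),M[:,2])
b=cv2.cvtColor(save("side","s5.png"),cv2.COLOR_RGB2BGR)
cv2.imwrite("pics/s5c.png",cv2.resize(b[150:300,220:420],None,fx=4,fy=4,interpolation=cv2.INTER_CUBIC))
```

```text
16.475 [ 0.51176459 -0.23329035  0.13310901] [ 0.87235372  0.55208882 -0.77033377  1.79302551  0.45385137  0.98325665
  1.34781187] [ 0.11489782 -0.07341882 -0.26661577] 0.3203646328819162 81.9505473317504 [-6.24897692e-04  4.60972526e-04 -9.99999699e-01]
```

View pics/s5c.png

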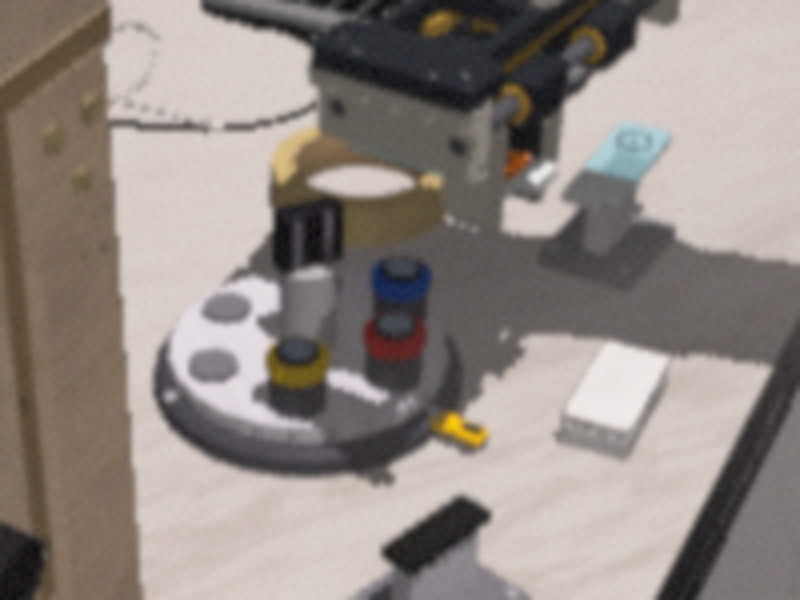

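Run:
```python
from h import *
print(ray("side",220+394/4,150+325/4,.055), proj("side",(.562,-.2405,.055)))
```

```text
[ 0.56015557 -0.23767598  0.055     ] (np.float64(318.22335526317903), np.float64(230.24496863358786))
```

Call:
{"fn": "carry_out", "kwargs": {
  "increments": [0, 0, -8, 0, 0, 0, 0, 0, -10, 0, 0, 0, 0, 0, -10, 0, 0, 0, 0, 0, -10, 0, 0, 0, 0, 0, -9, 0, 0, 0, 0, 0, -8, 0, 0, 0, 0, 0, -7, 0, 0, 0, 0, 0, -5, 0, 0, 0, 0, 0, -4, 0, 0, 0, 0, 0, -2, 0, 0, 0, 0, 0, 0, 0, 0, 0, 0, 0, 0, 0, 0, 0]
}}

```text
clock: 18.02
position: [0.5121, -0.2334, 0.0607]
ee_rot: [0.219, 3.134, -0.0]
force: [-0.2, -0.4, 0.8]
width: 0.322
gripper_force: 25.0
```

Run:
```python
from h import *
s=readout.observe()
print(s["clock"],s["position"],s["force"],s["width"])
b=cv2.cvtColor(save("side","s6.png"),cv2.COLOR_RGB2BGR)
t=cv2.cvtColor(save("top","t6.png"),cv2.COLOR_RGB2BGR)
cv2.imwrite("pics/s6c.png",cv2.resize(b[180:280,250:400],None,fx=5,fy=5,interpolation=cv2.INTER_CUBIC))
print(proj("side",(.562,-.2405,.0825)),proj("side",(.5815,-.2435,.0825)))
```

```text
18.025 [ 0.51210492 -0.23341365  0.06072151] [-0.24415903 -0.43575883  0.82961866] 0.3218067401123639
(np.float64(318.56965982011985), np.float64(217.85902164421535)) (np.float64(309.66935571121553), np.float64(214.56138777357037))
```

View pics/s6c.png

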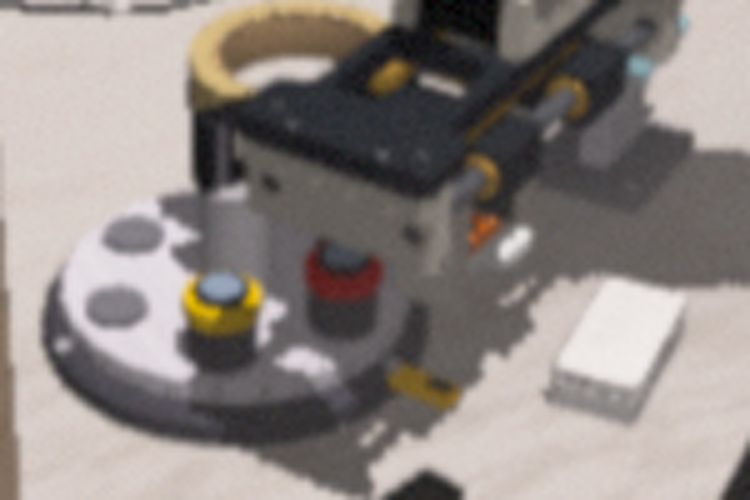

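Run:
```python
from h import *
a=np.radians(172);d=np.array([np.cos(a),np.sin(a),0]);l=np.array([-d[1],d[0],0])
F=np.array([.5121,-.2334,.0797])
for x,y,z in((19,15,3),(19,-15,3),(19,-15,-3),(19,-7,3),(19,-7,-3),(19,15,-3),(11,0,3)):
    u,v=proj("side",F+(x*d+y*l+[0,0,z])/1000); print((x,y,z),round((u-250)*5),round((v-180)*5))
```

```text
(19, 15, 3) 528 229
(19, -15, 3) 487 268
(19, -15, -3) 486 282
(19, -7, 3) 498 258
(19, -7, -3) 497 272
(19, 15, -3) 527 243
(11, 0, 3) 488 241
```

The white frosted edge shows from about (500,258) to (530,230), and the model predicts (498,258) to (528,229). The slide is level and where it should be, so I'm handing in.

```bash
python3 -c "
from cell import arm,readout
print(readout.observe()['dq'].round(4)); print(arm.sign_off())"
```

```text
[ 0.0002 -0.0005  0.0008 -0.      0.0017 -0.0029 -0.0017]
the job is handed in; nothing more can be done
None
```

I handed the job in at about 18 s. The turret is one click round with the red lens at the pointer, and the slide is held still and level over it with about 20 mm of air; the etched circle was hidden by a finger, so I confirmed its position from the frosted end. The sign-off gave no verdict.

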